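Bring the curing lamp over a set of press-on nails

ROBOT

A 6-joint arm with a two-finger parallel gripper is mounted at the origin on the work surface. World frame = base frame: x ahead of the robot, y to its left, z up, the work surface at z = 0. Lengths are in mm, angles in rad, forces in N, time in s.
With the tool pointing down it reaches from about 350 to 775 mm from the base axis. Payload 7.3 kg.
Tool frame: the origin (TCP) lies on the centre line of the jaws, within the pads' length; the fingertips stand 22 mm ahead of it and the grasp point (between the pads) lies 3 mm ahead of it; z points along the fingers, y is the direction in which the jaws open and shut (so a half turn about z gives the same grasp; the last joint's range is limited). The gripper opens to 92 mm and grips with 3 to 60 N. Pads are 19 mm wide; open, the fingers measure 130 mm over their backs; the gripper's body (75 mm by 190 mm) begins 47 mm behind the grasp point.
Start: joints at [1.073, 0.342, 1.524, -0, 1.275, -0.146], TCP at [180.894, 492.869, 248.741] pointing down, gripper open.
Joint ranges: [-2.53, 2.53], [-0.77, 2.02], [0.04, 2.7], [-1, 4.14], [0.28, 2.66], [-3.11, 3.11]. Speed limits (rad/s): [2.57, 2.57, 3.14, 3.14, 3.14, 3.14].

INTERFACE

Orientations are given as [roll, pitch, yaw] about the fixed x, y, z axes, in that order (R = Rz(yaw) Ry(pitch) Rx(roll)).
In Python, from plant import bot gives the robot as it stands.
- The arm moves only by the tool play_rows, never from a script. Its argument "moves" is one flat list of numbers, 5 for each row, row after row: the closure in counts, from 0 (fully open) to 255 (shut), then the shift along the tool's x, y, z in mm, then the turn about the tool's z in degrees. A call has 1 to 8 rows; each row is the pose to reach, as a shift and turn from the pose commanded when the call began, along the tool's axes at that moment; what a row does not reach only later rows make up. A row lasts 1/12 s, in which the tool goes at most 41.7 mm and 7.16 degrees, less where a joint would pass 70% of its speed; a pose out of reach is approached as far as the arm can. A call with a gripper value outside its range is refused whole. The fingers move at their own pace and stop on an object; the grip force is fixed at half the most. Time passes only in rows, so rows that repeat a pose let the fingers close. It gives the time, the measured TCP pose, the force and the opening at its end, in the units of the state.
- bot.get_obs(): the state, without advancing time (a new reading comes with each control period).
- bot.capture(name): name is "side" or "top" or "wrist"; returns a dict with "color" (480x640x3 uint8, red, green, blue), "fx", "fy", "cx", "cy" (pixels), "world_to_cam" (4x4, takes a point from world to camera coordinates); the wrist camera has in their place "T_tool_cam" (4x4, takes a point from camera to tool coordinates, whose origin is the TCP and whose axes are the flange's). Camera axes: x right, y down, z forward; pixel columns grow to the right and rows downward; lengths in mm; the calibration is good to about 2 mm. A picture is of the moment at which its call begins: read the wrist's pose just before it. There is no depth.
- bot.close_job(): hands the job in, once; it reports no verdict.
The state is a dict: "time": time; "joint_positions": joint angles; "dq": joint speeds; "tau": joint torques, N m; "tool_pos": TCP position; "tcp_rot": TCP orientation; "contact_force": force on the tool from outside, world axes, zero at the start; "moment": the same for the moment, N m; "grip_width": finger opening in mm.
Only numpy, scipy, OpenCV 4.12 (cv2) and the standard library are available. Lean on these libraries where they do the work, as an engineer would, in place of code of your own. Each camera call takes 0.05 s, during which the arm holds its last target.

TASK

Slide the wooden holder of freshly painted nails along the desk, without lifting it, onto the middle of the dark grey curing mat, lying square on it. Then pull the lock plunger on the lamp's sliding section up by its black knob, slide the lamp along its tube to the hole that puts it over the mat, and let the pin drop fully home there. Finish with the knob still held in the gripper, pin home, so that the lamp stays put while I switch it on; leave the bottles, the jar and the brush pot where they stand.

Things in the scene. Friction and masses are not known exactly. Their poses are not given: they have to be found in the camera images.
- holder_mid (a point): Wooden nail holder: a beech board 45 x 100 x 15 mm with one row of five thin white posts (7 mm thick, 20 mm inside the long edges) along its length, each with a pink nail on top (nail tops 44 mm above the desk). Loose, about 0.14 kg, lies flat on the desk in front of the mat (on the robot's side of it). This point is the middle of the board, half-way up it (7.5 mm above the desk). x = across the board (45 mm), y = along it (100 mm), z = up.
- mat_mid (a point): Dark grey curing mat, 90 x 140 mm, paper-thin and fixed, flush on the desk: things slide over it freely. This point is its middle, on the desk. x = across (90 mm), away from the robot towards the tube; y = along (140 mm), parallel to the tube; z = up. It lies 90 mm in front of the tube, abreast of one of the tube's two outer holes (either one; a rack of bottles stands in the same place at the other).
- rig: Lamp gantry, fixed on the desk: a level 25 mm square aluminium tube, 450 mm long, its axis 150 mm above the desk, on two posts 425 mm apart (post feet 90 x 60 mm, 5 mm thick). Its top has three 11 mm holes 130 mm apart: one at the middle, one each side. Origin: on the desk under the middle of the tube. x = away from the robot, square to the tube; y = along the tube; z = up.
- lamp (a joint): Sliding section on the tube: how far the lamp stands from the middle hole, m, positive along the gantry's y; +0.130 and -0.130 at the outer holes, range +-0.145, about 0 at the start. It slides with about 3 N of friction (0.55 kg) once the pin is out; with the pin in a hole it is locked with about 1.5 mm of play each way.
- lamp_face (a point): Middle of the underside of the lamp head, 117 mm above the desk. The head is a white slab 60 x 100 x 22 mm carried 90 mm in front of the tube (towards the robot) by a flat arm from the sliding section, a dark steel sleeve 35 x 80 x 35 mm (80 along the tube), whose top is 168 mm above the desk. Axes as the gantry's.
- knob (a point): Middle of the plunger's black knob: an upright round knob, 26 mm across, 24 mm tall, 12 mm from here to its top and underside. It stands above the middle of the sleeve, 200 mm above the desk with the pin home, 21 mm of free height between knob and sleeve (a 16 mm barrel stands there). It travels with the sleeve. Nothing else reaches as high near it. Axes as the gantry's.
- plunger (a joint): How far the knob and pin are pulled up, m: 0 = pin fully home in a hole, 0.010 = pin tip resting on top of the tube between holes, 0.016 = end of travel. A spring pulls it down with 6 N at 0 and 10 N at 0.014; the pin is 8 mm thick with a round tip. It drops into a hole by itself when let down over one.
- holder: The same nail holder; origin at the middle of its underside.
- rack: Bystander: clear tray 50 x 100 mm with three amber gel bottles with gold caps, 78 mm tall, loose; it stands in front of the tube at the outer hole away from the mat. Origin: middle of its underside.
- pot: Bystander: clear pot of brushes, 66 mm across, 170 mm tall with the brushes, loose, beside one end of the gantry. Origin: middle of its underside.
- jar: Bystander: small clear jar with a white cap, 44 mm across, 50 mm tall, loose, beside the other end of the gantry. Origin: middle of its underside.
- bottle: Bystander: one amber gel bottle with a gold cap, 27 mm across, 74 mm tall, loose, behind the tube. Origin: middle of its underside.
There are look-alikes about, which are no part of the job. Of the things that look like the holder, the smallest one is meant.

How it is judged (in metres and radians):
On the way, in this order (a step that is already met when the one before it is completed fails the run):
1. the holder lies on the middle of the mat, square and still (horizontal distance between holder_mid and mat_mid below 0.02 m and angle between the x axis of holder_mid and the x axis of mat_mid, either way round below 0.3 rad and linear speed of holder below 0.02 m/s), for 0.2 s.
2. the pin is pulled up out of its hole (value of joint plunger above 0.008 m), for 0.1 s.
At the end, for the whole second after the job is handed in: Holder within 20 mm of the middle of the mat, within 0.3 rad of square, at rest; lamp within 8 mm of over the mat's middle; pin home in that outer hole (plunger under 3 mm); the gripper still holds the knob (over 2 N, grasp point within 30 mm of its middle) (all of step 1 and horizontal distance between lamp_face and mat_mid below 0.008 m and value of joint plunger below 0.003 m and (value of joint lamp above 0.124 m or value of joint lamp below -0.124 m) and contact force between the fingers and plunger above 2 N and distance between the grasp point and knob below 0.03 m); the arm keeps its last pose, push and grip.
It fails at once if the holder is lifted off the desk (more than 12 mm) or tipped (height (world z) of holder above 0.012 m or angle between holder's own z axis and vertical above 0.35 rad).
It fails at once if a bystander is shoved more than 25 mm or tipped over (distance of any of rack, pot, jar, bottle from where it was at the start of the episode above 0.025 m or angle between any of rack, pot, jar, bottle's own z axis and vertical above 0.5 rad).
It also fails if it takes over 70 s, if anything falls off the work surface, if the arm or the gripper's body presses on something with over 40 N, if the wrist force passes 120 N, or if a joint passes its speed limit or range.

## Working session

There is one attempt and no reset: what is moved stays moved. The work goes in short steps, Python scripts to look and compute and a tool call to move; the robot and the scene stay as the last step left them, time stands still between calls to the robot, and variables do not carry over. Pictures are saved under pics/ and viewed, and the job is handed in when it is done.

Besides the shell and the picture viewer there is one more tool, called after "Request:" as a command line: name --argument value ..., lists and objects as JSON in quotes. play_rows: Moves the arm, as the interface text tells. Its arguments: {"type":"object","properties":{"moves":{"type":"array","items":{"type":"number"}}},"required":["moves"]}

```bash
mkdir -p pics; ls
cat > h.py <<'E'
import numpy as np, cv2
from plant import bot
def snap(n,f):
    o=bot.get_obs(); c=bot.capture(n); cv2.imwrite('pics/'+f,cv2.cvtColor(c['color'],cv2.COLOR_RGB2BGR)); return o,c
E
python3 - <<'E'
from h import *
import pickle
o=bot.get_obs();print(o)
for n in ['side','top','wrist']:
    o,c=snap(n,n+'0.png'); print(n,c['fx'],c['fy'],c['cx'],c['cy']); print(np.round(c.get('world_to_cam',c.get('T_tool_cam')),4))
    pickle.dump((o,c),open(n+'0.pkl','wb'))
E
```

```text
pics
{'time': 0.0, 'joint_positions': array([ 1.07299093e+00,  3.42739198e-01,  1.52502227e+00,  1.34203706e-05,
        1.27541510e+00, -1.45993318e-01]), 'dq': array([ 0.0006904 ,  0.00033856,  0.00025765,  0.00020111, -0.00074229,
        0.00135244]), 'tau': array([ 3.42986618e-05, -4.31252110e+01, -2.44215310e+01,  7.17959111e-02,
        5.61997353e-02, -1.65405140e-04]), 'tool_pos': array([180.7034611 , 492.51627431, 248.03456426]), 'tcp_rot': array([-3.14002746e+00, -2.43116095e-04,  2.78977647e+00]), 'contact_force': array([ 0.17257344,  0.49940344, -0.33281037]), 'moment': array([ 0.00519181,  0.00596385, -0.03784996]), 'grip_width': 92.13204858431159}
side 514.37839589783 514.37839589783 317.33400140908077 245.1966421650659
[[ 8.6770000e-01 -4.9700000e-01  4.3000000e-03 -4.7897700e+02]
 [-3.3760000e-01 -5.9560000e-01 -7.2890000e-01  3.0285320e+02]
 [ 3.6480000e-01  6.3100000e-01 -6.8460000e-01  1.0108185e+03]
 [ 0.0000000e+00  0.0000000e+00  0.0000000e+00  1.0000000e+00]]
top 570.4824301979514 570.4824301979514 317.5439077050862 237.66049277456992
[[ 1.0000000e-04 -9.9990000e-01  1.5900000e-02 -1.6334000e+00]
 [-9.9430000e-01 -1.8000000e-03 -1.0660000e-01  5.7789670e+02]
 [ 1.0670000e-01 -1.5800000e-02 -9.9420000e-01  1.3349106e+03]
 [ 0.0000000e+00  0.0000000e+00  0.0000000e+00  1.0000000e+00]]
wrist 334.61089971028423 334.61089971028423 322.93232197919633 237.80063680484798
[[ 6.000000e-04 -9.539000e-01 -3.003000e-01  8.268700e+01]
 [ 1.000000e+00  4.000000e-04  7.000000e-04  9.395000e-01]
 [-6.000000e-04 -3.003000e-01  9.539000e-01 -1.360238e+02]
 [ 0.000000e+00  0.000000e+00  0.000000e+00  1.000000e+00]]
```

View pics/top0.png

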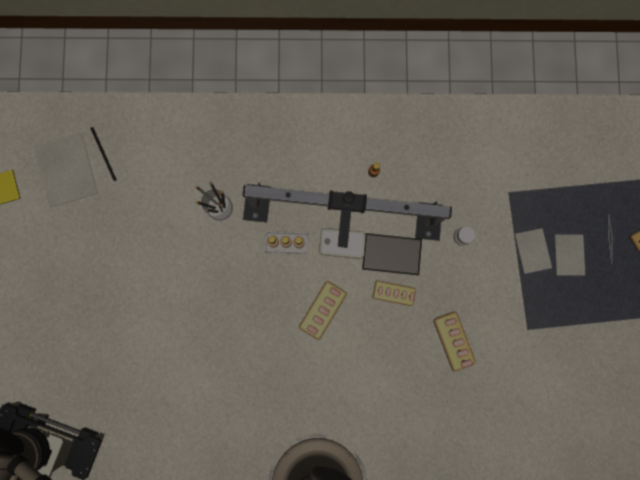

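View pics/side0.png

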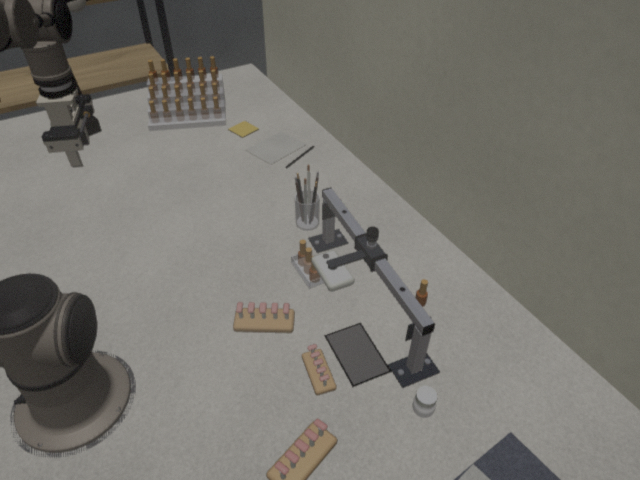

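View pics/wrist0.png

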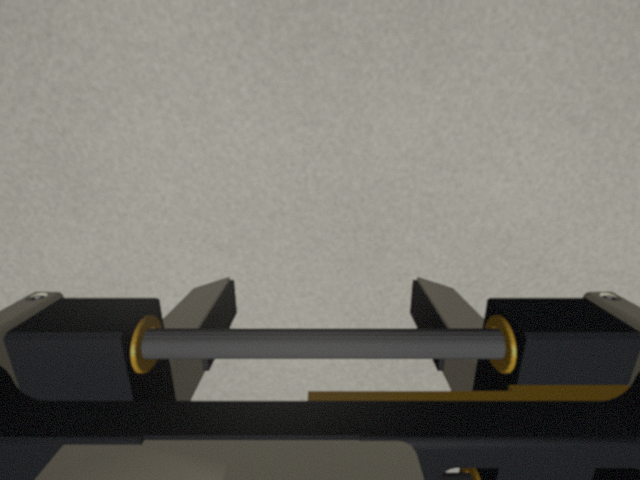

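The top view shows the smallest holder at about (395,292), the mat at about (392,254), the sleeve and knob at about (348,200), the rack at (286,242) and the jar at (465,236). I'll zoom in for corners.

Run:
```python
from h import *
im=cv2.imread('pics/top0.png')
c=im[165:325,230:480]; cv2.imwrite('pics/top0z.png',cv2.resize(c,(800,512),interpolation=cv2.INTER_CUBIC))
```

```text
(no output)
```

View pics/top0z.png

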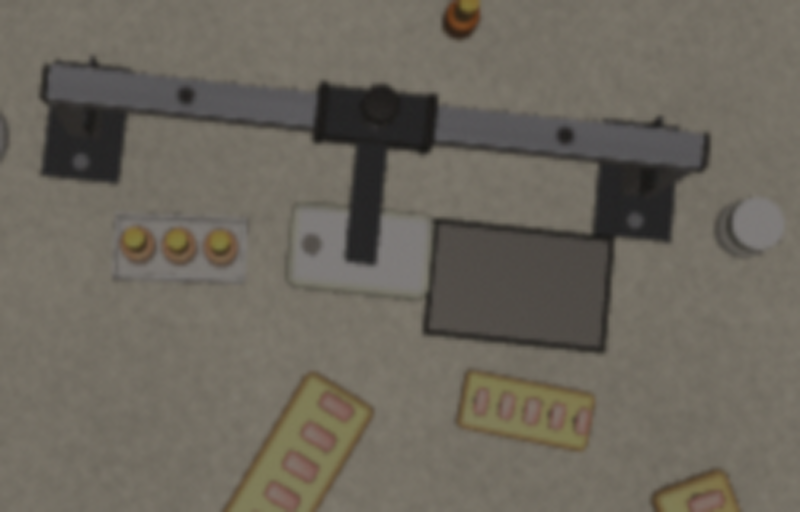

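```bash
cat >> h.py <<'E'
def cast(c,uv,z,T=None):
    T=np.linalg.inv(c['world_to_cam']) if T is None else T
    d=T[:3,:3]@np.array([(uv[0]-c['cx'])/c['fx'],(uv[1]-c['cy'])/c['fy'],1.]); p=T[:3,3]
    return p+d*(z-p[2])/d[2]
def proj(c,p,T=None):
    W=c['world_to_cam'] if T is None else np.linalg.inv(T)
    q=W[:3,:3]@np.asarray(p,float)+W[:3,3]; return np.array([c['fx']*q[0]/q[2]+c['cx'],c['fy']*q[1]/q[2]+c['cy']])
E
python3 - <<'E'
from h import *
import pickle
o,c=pickle.load(open('top0.pkl','rb'))
Z=lambda u,v:(u/3.2+230-.35,v/3.2+165-.35)
m=np.array([cast(c,Z(*p),0) for p in [(436,219),(612,236),(604,350),(425,333)]]);print(m,m.mean(0),np.linalg.norm(np.diff(m,axis=0),axis=1))
for p,z in [((186,95),162.5),((565,135),162.5),((381,102),212),((361,252),139)]: print(p,cast(c,Z(*p),z))
b=np.array([cast(c,Z(*p),15) for p in [(470,371),(595,396),(587,449),(458,425)]]);print(b,b.mean(0),np.linalg.norm(np.diff(b,axis=0),axis=1))
# segmentation of board by hue
hsv=cv2.cvtColor(cv2.imread('pics/top0.png'),cv2.COLOR_BGR2HSV)
m=((hsv[...,1]>70)).astype(np.uint8); m[:, :365]=0;m[:,420:]=0;m[:275]=0;m[310:]=0
m=cv2.morphologyEx(m,cv2.MORPH_CLOSE,np.ones((7,7)))
r=cv2.minAreaRect(cv2.findContours(m,0,2)[0][0]);print(r); print(cast(c,r[0],12), [cast(c,q,12) for q in cv2.boxPoints(r)])
# rack, other things
for n,p,z in [('rack',(180,248),5),('jar',(756,224),50),('pot',(-20,135),0),('foot',(80,142),5),('foot2',(634,200),5),('big',(300,460),15)]: print(n,cast(c,Z(*p),z))
E
```

```text
[[ 592.71420925 -120.27133779    0.        ]
 [ 579.84263221 -255.4041152     0.        ]
 [ 492.45675025 -247.60211395    0.        ]
 [ 505.28679649 -111.09570563    0.        ]] [ 542.57509705 -183.59331814    0.        ] [135.74441067  87.73348043 137.10802165]
(186, 95) [658.5677911   65.85319646 162.5       ]
(565, 135) [ 631.71350274 -192.33764185  162.5       ]
(381, 102) [645.17386502 -63.44873238 212.        ]
(361, 252) [553.68543495 -54.27320788 139.        ]
[[ 475.95086328 -143.32854669   15.        ]
 [ 457.25356614 -237.26944085   15.        ]
 [ 417.67880074 -230.53235721   15.        ]
 [ 435.55646218 -133.87364793   15.        ]] [ 446.60992309 -186.25099817   15.        ] [95.78350858 40.14411976 98.29810201]
((393.92303466796875, 292.8846130371094), (41.380496978759766, 18.63102912902832), 11.309932708740234)
[ 446.53194167 -185.32540393   12.        ] [array([ 434.37032264, -131.86920017,   12.        ]), array([ 478.19935618, -141.13985419,   12.        ]), array([ 458.73161192, -238.94885148,   12.        ]), array([ 414.98756964, -229.33923599,   12.        ])]
rack [569.54304085  75.57573293   5.        ]
jar [ 583.66118    -352.69510679   50.        ]
pot [656.94999011 229.70723375   0.        ]
foot [650.92570735 152.5288285    5.        ]
foot2 [ 607.08465898 -271.85685294    5.        ]
big [409.53499575 -15.36396193  15.        ]
```

```bash
cat >> h.py <<'E'
O=np.array([645.1,-63.2]); a=np.radians(-5.94); XG=np.array([np.cos(a),np.sin(a)]); YG=np.array([-np.sin(a),np.cos(a)])
def G2W(X,Y): return O+X*XG+Y*YG
def W2G(p): d=np.asarray(p)[:2]-O; return np.array([d@XG,d@YG])
def st():
    o=bot.get_obs(); y=np.degrees(o['tcp_rot'][2])
    print('t',round(o['time'],2),'tcp',np.round(o['tool_pos'],1),'G',np.round(W2G(o['tool_pos']),1),'yaw',round(y,2),'rp',np.round(o['tcp_rot'][:2],3),'F',np.round(o['contact_force'],1),'w',round(o['grip_width'],1)); return o
def shift(xy,z,yaw=None):
    o=bot.get_obs(); p=o['tool_pos']; y=o['tcp_rot'][2]; d=np.r_[np.asarray(xy),z]-p
    s=[d[0]*np.cos(y)+d[1]*np.sin(y), d[0]*np.sin(y)-d[1]*np.cos(y), -d[2]]
    t=0 if yaw is None else -(((yaw-np.degrees(y))+180)%360-180)
    print('shift',np.round(s,1),'turn',round(t,2))
E
python3 -c "
from h import *
st(); shift((440,150),248,174.06); shift(G2W(-235,-167),248,174.06); print(G2W(-235,-167),G2W(-90,-130))"
```

```text
t 0.15 tcp [180.8 492.6 248.2] G [-519.4  504.8] yaw 159.84 rp [-3.141 -0.   ] F [-0.6 -0.2 -0.9] w 91.9
shift [-3.614e+02 -2.323e+02  2.000e-01] turn -14.22
shift [-4.406e+02 -5.814e+02  2.000e-01] turn -14.22
[ 394.07943933 -204.98391347] [ 542.12992404 -183.18818049]
```

Request:
play_rows --moves '[144,-40,-26,0,-3,144,-80,-52,0,-6,144,-120,-78,0,-9,144,-160,-103,0,-12,144,-195,-125,0,-14.2,144,-230,-148,0,-14.2,144,-265,-170,0,-14.2,144,-300,-190,0,-14.2]'

```text
time: 0.82
tool_pos: [383.8, 226.2, 248.7]
tcp_rot: [3.141, -0.0, 3.038]
contact_force: [1.4, 0.8, 0.4]
grip_width: 43.3
```

```bash
python3 -c "
from h import *
st(); shift((420,120),248,174.06); shift(G2W(-235,-167),248,174.06)"
```

```text
t 0.82 tcp [383.8 226.2 248.7] G [-289.8  260.8] yaw 174.05 rp [ 3.141 -0.   ] F [1.4 0.8 0.4] w 43.3
shift [ -47.  -101.9    0.7] turn -0.01
shift [ -54.9 -427.8    0.7] turn -0.01
```

Request:
play_rows --moves '[144,-10,-40,0,0,144,-20,-80,0,0,144,-30,-120,0,0,144,-35,-160,0,0,144,-40,-200,0,0,144,-45,-240,0,0,144,-50,-280,0,0,144,-55,-320,0,0]'

```text
time: 1.48
tool_pos: [404.3, -97.9, 248.8]
tcp_rot: [3.141, 0.0, 3.038]
contact_force: [0.8, 0.4, 0.7]
grip_width: 40.3
```

Request:
play_rows --moves '[144,0,-35,10,0,144,0,-70,30,0,144,0,-90,60,0,144,0,-105,90,0,144,0,-108,110,0,144,0,-108,110,0]'

```text
time: 1.98
tool_pos: [391.3, -203.0, 135.1]
tcp_rot: [3.137, -0.007, 3.035]
contact_force: [-0.9, 0.8, 0.2]
grip_width: 39.8
```

```bash
python3 -c "
from h import *
st(); shift(G2W(-235,-167),26,174.06); snap('wrist','w1.png');snap('top','t1.png');snap('side','s1.png')"
```

```text
t 1.98 tcp [ 391.3 -203.   135.1] G [-238.  -165.3] yaw 173.92 rp [ 3.137 -0.007] F [-0.9  0.8  0.2] w 39.8
shift [ -3.   -1.7 109.1] turn -0.14
```

View pics/w1.png

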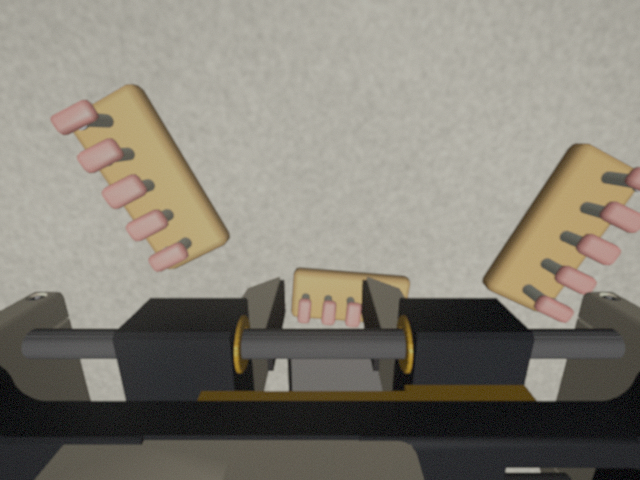

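View pics/s1.png

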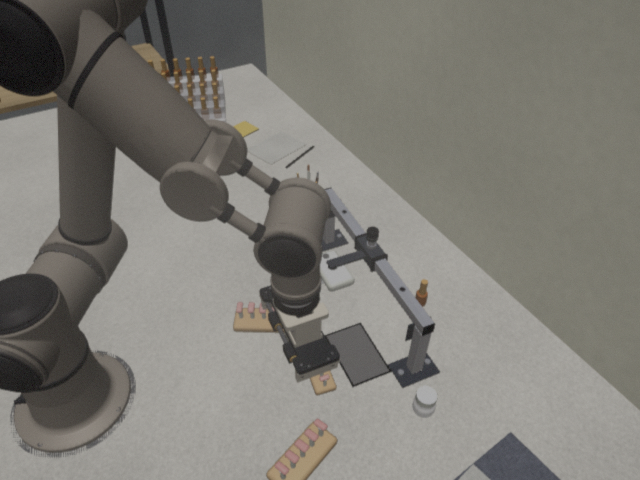

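```bash
cat >> h.py <<'E'
from scipy.spatial.transform import Rotation as R
def TW(o,c):
    T=np.eye(4); T[:3,:3]=R.from_euler('xyz',o['tcp_rot']).as_matrix(); T[:3,3]=o['tool_pos']; return T@c['T_tool_cam']
E
python3 - <<'E'
from h import *
o,c=snap('wrist','w2.png'); T=TW(o,c)
for p in [(296,268),(410,276),(350,272)]: q=cast(c,p,15,T);print(q,W2G(q))
st(); shift(G2W(-235,-167),26,174.06)
for n in [(-212.,-92.6)]: pass
for x,y in [(-235,-167)]: print(proj(c,np.r_[G2W(x,y),0],T))
E
```

```text
[ 417.99291862 -227.10934713   15.        ] [-208.92522313 -186.53190512]
[ 435.21540854 -131.99938435   15.        ] [-201.6378435   -90.15030274]
[ 426.30820211 -182.26352483   15.        ] [-205.29554312 -141.06634519]
t 2.18 tcp [ 394.4 -203.3  140. ] G [-234.9 -165.3] yaw 174.09 rp [-3.141e+00  2.000e-03] F [-0.5  0.5  0.1] w 40.0
shift [ 1.00e-01 -1.70e+00  1.14e+02] turn 0.03
[319.33411373 233.14703455]
```

Request:
play_rows --moves '[144,0,-2,30,0,144,0,-2,60,0,144,0,-2,85,0,144,0,-2,100,0,144,0,-2,108,0,144,0,-2,113,0,144,0,-2,113,0]'

```text
time: 2.77
tool_pos: [393.9, -205.3, 26.1]
tcp_rot: [-3.141, 0.001, 3.038]
contact_force: [-0.4, -0.2, 1.0]
grip_width: 40.0
```

```bash
python3 -c "
from h import *
st(); shift(G2W(-122,-155),26,174.06);snap('wrist','w3.png')"
```

```text
t 2.77 tcp [ 393.9 -205.3   26.1] G [-235.1 -167.3] yaw 174.08 rp [-3.141e+00  1.000e-03] F [-0.4 -0.2  1. ] w 40.0
shift [-1.131e+02  1.230e+01  1.000e-01] turn 0.02
```

View pics/w3.png

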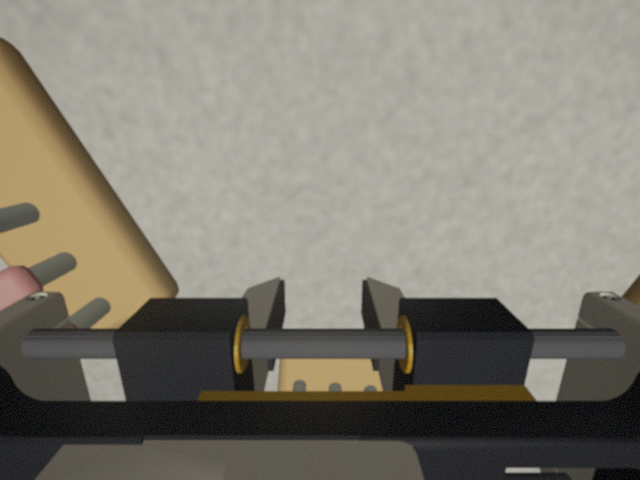

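Request:
play_rows --moves '[144,-7,0,0,0,144,-13,0,0,0,144,-18,0,0,0,144,-23,0,0,0,144,-28,0.5,0,0,144,-33,1,0,0,144,-38,1.5,0,0,144,-43,2,0,0]'

```text
time: 3.48
tool_pos: [436.8, -207.7, 25.7]
tcp_rot: [3.141, -0.0, 3.038]
contact_force: [-1.7, -0.2, 1.2]
grip_width: 40.1
```

```bash
python3 -c "
from h import *
st(); snap('wrist','w4.png'); snap('top','t4.png'); c=cv2.imread('pics/t4.png')[165:325,230:480]; cv2.imwrite('pics/t4z.png',cv2.resize(c,(800,512),interpolation=cv2.INTER_CUBIC))"
```

```text
t 3.48 tcp [ 436.8 -207.7   25.7] G [-192.3 -165.3] yaw 174.05 rp [ 3.141 -0.   ] F [-1.7 -0.2  1.2] w 40.1
```

View pics/t4z.png

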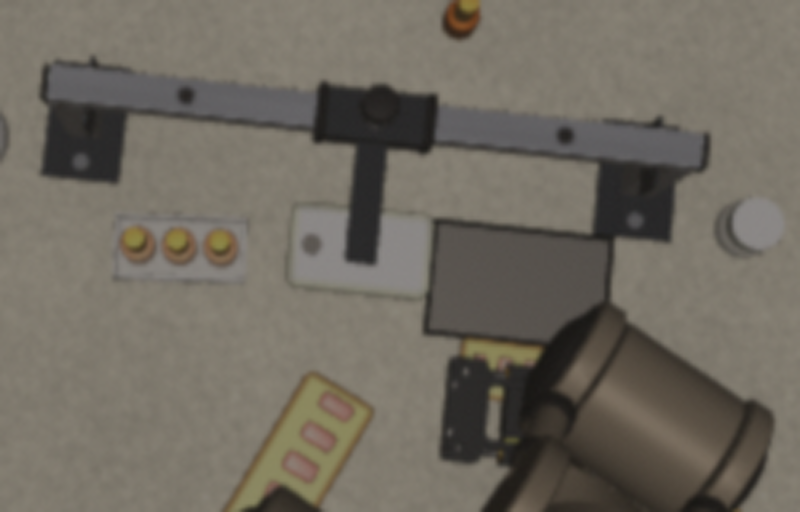

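View pics/w4.png

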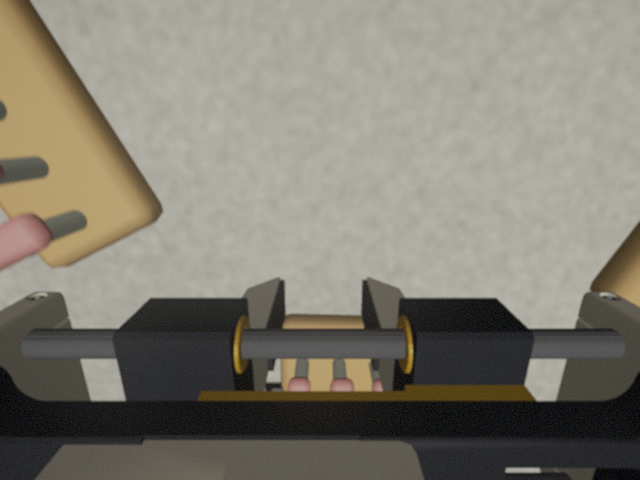

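Request:
play_rows --moves '[144,-5,0.7,0,0,144,-10,1.5,0,0,144,-15,2.2,0,0,144,-20,3,0,0,144,-25,3.7,0,0,144,-30,4.5,0,0,144,-35,5.2,0,0,144,-40,6,0,0]'

```text
time: 4.25
tool_pos: [477.3, -205.9, 25.7]
tcp_rot: [3.142, 0.0, 3.038]
contact_force: [-1.6, -0.3, 0.1]
grip_width: 39.9
```

Request:
play_rows --moves '[144,-5,0.7,0,0,144,-10,1.5,0,0,144,-15,2.2,0,0,144,-18,3,0,0,144,-21,3.5,0,0,144,-23,4,0,0,144,-24,4,0,0,144,-25,4,0,0]'

```text
time: 4.92
tool_pos: [501.9, -204.5, 25.7]
tcp_rot: [3.141, -0.0, 3.038]
contact_force: [-1.4, 0.2, 0.9]
grip_width: 39.7
```

```bash
python3 -c "
from h import *
st(); snap('side','s5.png'); snap('top','t5.png'); c=cv2.imread('pics/t5.png')[165:325,230:480]; cv2.imwrite('pics/t5z.png',cv2.resize(c,(800,512),interpolation=cv2.INTER_CUBIC))"
```

```text
t 4.92 tcp [ 501.9 -204.5   25.7] G [-127.8 -155.4] yaw 174.05 rp [ 3.141 -0.   ] F [-1.4  0.2  0.9] w 39.7
```

View pics/t5z.png

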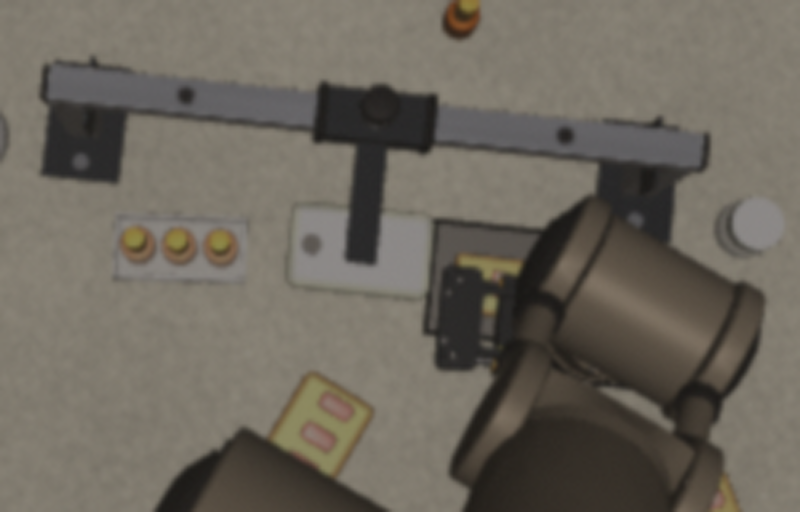

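View pics/s5.png

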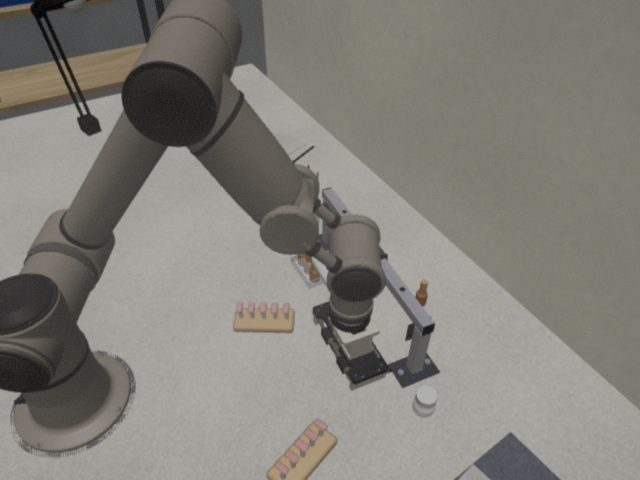

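```bash
python3 -c "
from h import *
import pickle
o,c=pickle.load(open('top0.pkl','rb'))
print(W2G(cast(c,(458/3.2+229.65,254/3.2+164.65),15)))
shift(G2W(-122,-155),26,174.06)"
```

```text
[-72.88096601 -79.96660778]
shift [-5.6  0.4 -0.3] turn -0.02
```

Request:
play_rows --moves '[144,-2,0,0,0,144,-4,0,0,0,144,-5.5,0,0,0,144,-5.5,0,0,0,144,-3,0,0,0,144,5,0,0,0,144,20,0,0,0,144,50,0,0,0]'

```text
time: 5.68
tool_pos: [453.6, -200.0, 26.0]
tcp_rot: [-3.14, 0.004, 3.039]
contact_force: [0.5, -0.5, -0.4]
grip_width: 39.9
```

Request:
play_rows --moves '[100,40,0,-20,0,100,60,0,-50,0,100,60,0,-90,0,100,60,0,-130,0,100,60,0,-170,0,100,60,0,-210,0,100,60,0,-245,0,100,60,0,-245,0]'

```text
time: 6.35
tool_pos: [394.3, -194.7, 277.3]
tcp_rot: [-3.135, 0.011, 3.038]
contact_force: [1.3, -1.3, 0.5]
grip_width: 55.9
```

```bash
python3 -c "
from h import *
st(); snap('wrist','w6.png'); snap('side','s6.png'); snap('top','t6.png'); c=cv2.imread('pics/t6.png')[165:325,230:480]; cv2.imwrite('pics/t6z.png',cv2.resize(c,(800,512),interpolation=cv2.INTER_CUBIC))"
```

```text
t 6.35 tcp [ 394.3 -194.7  277.3] G [-235.8 -156.7] yaw 174.05 rp [-3.135  0.011] F [ 1.3 -1.3  0.5] w 55.9
```

View pics/t6z.png

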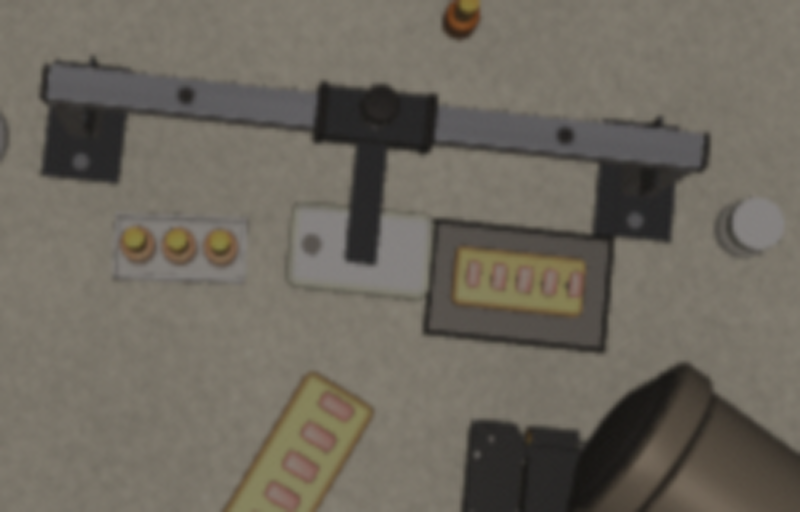

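View pics/s6.png

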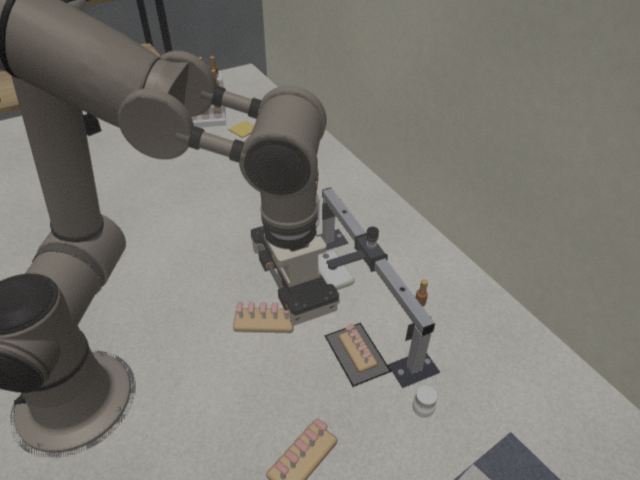

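View pics/w6.png

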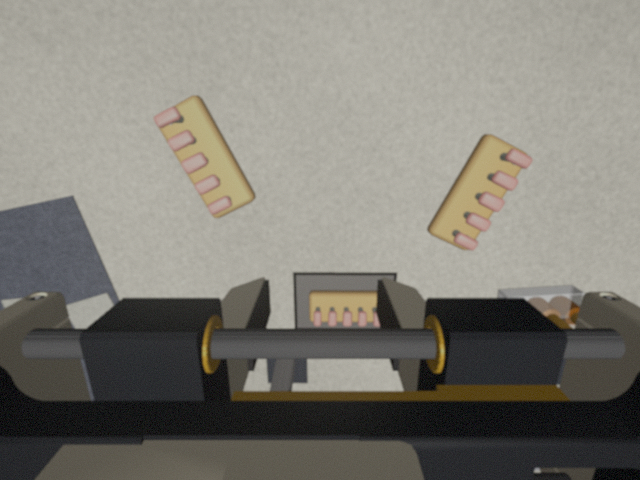

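```bash
python3 -c "
from h import *
o,c=snap('side','s7.png')
for z in (188,212): print(proj(c,np.r_[G2W(0,0),z]))
im=cv2.imread('pics/s7.png')[200:280,320:440]; cv2.imwrite('pics/s7z.png',cv2.resize(im,(720,480),interpolation=cv2.INTER_CUBIC))
st(); shift(G2W(0,0),265,174.06); shift(G2W(0,0),203,174.06)"
```

```text
[371.2774747  238.36780643]
[372.16248976 229.78237801]
t 6.55 tcp [ 391.7 -192.7  269.4] G [-238.7 -155. ] yaw 174.04 rp [ 3.14e+00 -2.00e-03] F [ 0.7 -0.  -1.2] w 55.6
shift [-238.6  155.1    4.4] turn -0.02
shift [-238.6  155.1   66.4] turn -0.02
```

View pics/s7z.png

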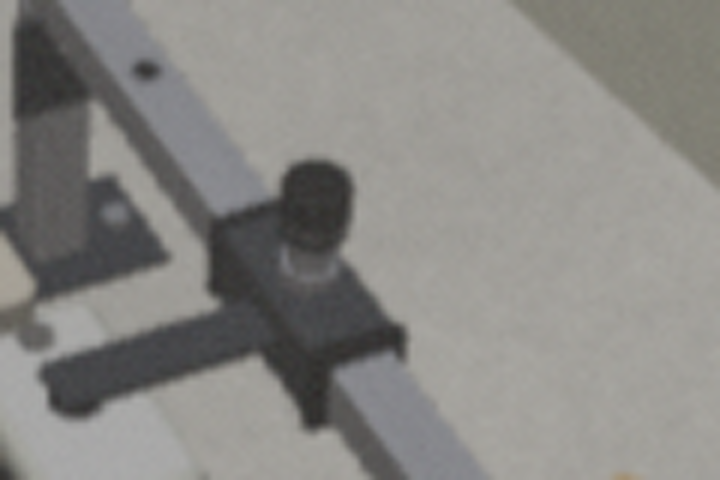

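Request:
play_rows --moves '[100,-34,22,0,0,100,-68,44,0,0,100,-102,66,0,0,100,-136,88,0,0,100,-170,110,0,0,100,-204,132,0,0,100,-230,150,0,0,100,-238.6,155,0,0]'

```text
time: 7.22
tool_pos: [648.2, -60.8, 266.7]
tcp_rot: [3.14, -0.004, 3.04]
contact_force: [-0.5, -0.5, -1.1]
grip_width: 55.8
```

Request:
play_rows --moves '[100,0,0,0,0,100,0,0,15,0,100,0,0,30,0]'

```text
time: 7.47
tool_pos: [645.3, -64.1, 239.1]
tcp_rot: [-3.142, -0.002, 3.038]
contact_force: [0.0, 0.5, 0.3]
grip_width: 55.9
```

```bash
python3 -c "
from h import *
st(); shift(G2W(0,0),203,174.06); snap('wrist','w8.png');  snap('side','s8.png');snap('top','t8.png'); st()
im=cv2.imread('pics/s8.png')[150:300,280:480]; cv2.imwrite('pics/s8z.png',cv2.resize(im,(800,600),interpolation=cv2.INTER_CUBIC))"
```

```text
t 7.47 tcp [645.3 -64.1 239.1] G [ 0.3 -0.9] yaw 174.05 rp [-3.142e+00 -2.000e-03] F [0.  0.5 0.3] w 55.9
shift [ 0.3  0.9 36.1] turn -0.01
t 7.62 tcp [644.4 -64.2 238.4] G [-0.6 -1.1] yaw 174.0 rp [ 3.141 -0.005] F [ 0.4 -0.2  0.6] w 55.9
```

View pics/w8.png

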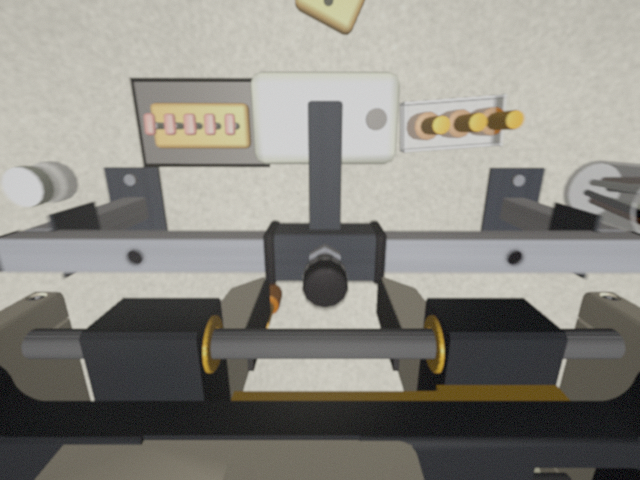

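View pics/s8z.png

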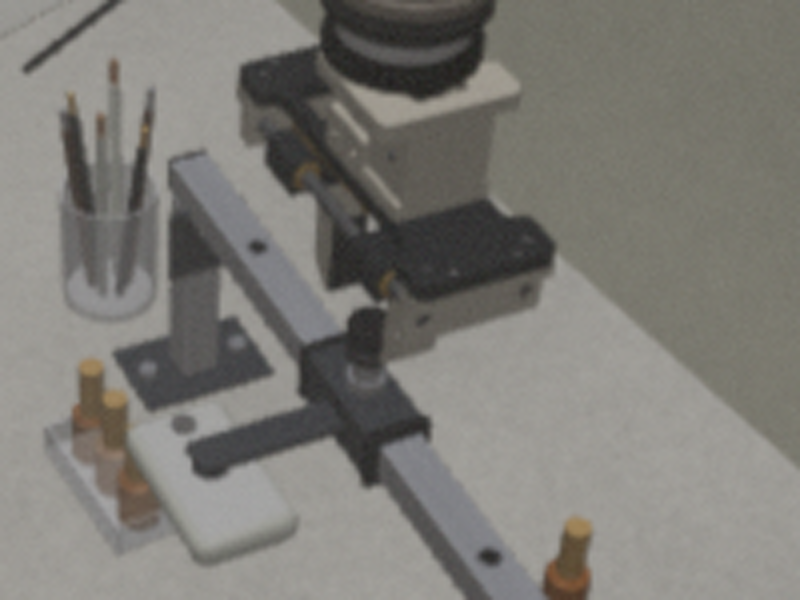

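```bash
python3 -c "
from h import *
o,c=snap('wrist','w9.png'); T=TW(o,c)
q=cast(c,(325,285),212,T); print(q,W2G(q))
for p in [(135,257),(514,257)]: q=cast(c,p,162.5,T); print(q,W2G(q))
st()
shift(G2W(0,0),203,174.06)"
```

```text
[639.60624791 -61.28030282 212.        ] [-5.6629187   1.34085835]
[ 628.79412004 -188.88345025  162.5       ] [  -3.21173429 -126.69607788]
[655.56655937  66.04635949 162.5       ] [ -2.96494849 129.63556374]
t 7.67 tcp [645.1 -64.3 240. ] G [ 0.1 -1.1] yaw 174.0 rp [ 3.141e+00 -2.000e-03] F [-0.7 -0.5  0.5] w 55.9
shift [ 0.1  1.1 37. ] turn -0.06
```

Request:
play_rows --moves '[100,2,1,12,0,100,2,1,24,0,100,2,1,32,0,100,2,1,37,0,100,2,1,37,0]'

```text
time: 8.08
tool_pos: [643.7, -62.7, 203.0]
tcp_rot: [3.141, -0.001, 3.037]
contact_force: [0.3, 0.3, -0.7]
grip_width: 56.0
```

Request:
play_rows --moves '[170,0,0,0,0,200,0,0,0,0,230,0,0,0,0,255,0,0,0,0,255,0,0,0,0,255,0,0,0,0]'

```text
time: 8.58
tool_pos: [644.3, -62.7, 204.1]
tcp_rot: [-3.141, 0.001, 3.038]
contact_force: [-0.8, -0.1, 0.6]
grip_width: 25.4
```

```bash
python3 -c "
from h import *
st(); snap('side','s10.png');st()
im=cv2.imread('pics/s10.png')[150:300,280:480]; cv2.imwrite('pics/s10z.png',cv2.resize(im,(800,600),interpolation=cv2.INTER_CUBIC))"
```

```text
t 8.58 tcp [644.3 -62.7 204.1] G [-0.9  0.4] yaw 174.05 rp [-3.141e+00  1.000e-03] F [-0.8 -0.1  0.6] w 25.4
t 8.63 tcp [644.3 -62.7 204.1] G [-0.9  0.5] yaw 174.05 rp [-3.141e+00  1.000e-03] F [0.1 0.2 1.7] w 25.5
```

View pics/s10z.png

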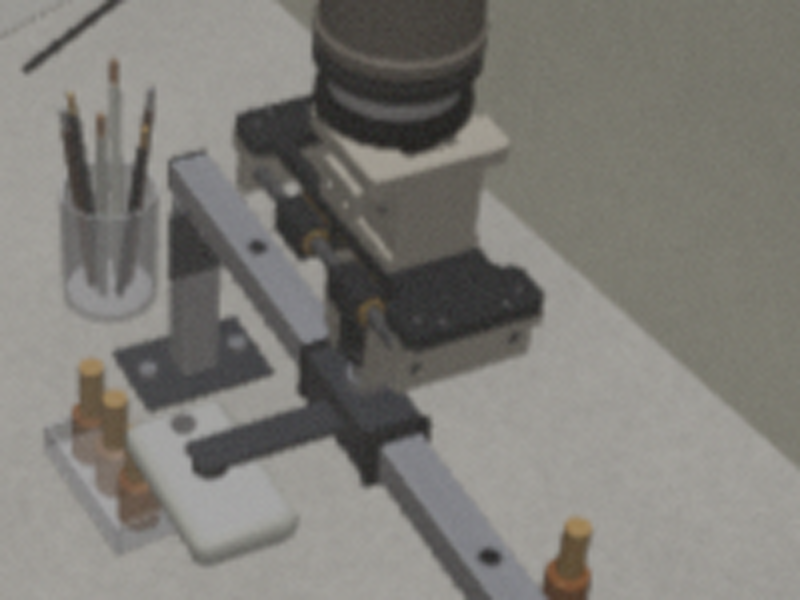

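Knob gripped (25.4 mm). Lift 13 mm.

Request:
play_rows --moves '[255,0,0,-3,0,255,0,0,-6,0,255,0,0,-9,0,255,0,0,-12,0,255,0,0,-13,0,255,0,0,-13,0,255,0,0,-13,0]'

```text
time: 9.22
tool_pos: [644.1, -62.6, 216.3]
tcp_rot: [3.142, -0.0, 3.038]
contact_force: [4.4, -0.7, -10.5]
grip_width: 25.5
```

```bash
python3 -c "
from h import *
st(); snap('side','s11.png');st()
im=cv2.imread('pics/s11.png')[150:300,280:480]; cv2.imwrite('pics/s11z.png',cv2.resize(im,(800,600),interpolation=cv2.INTER_CUBIC))"
```

```text
t 9.22 tcp [644.1 -62.6 216.3] G [-1.   0.5] yaw 174.04 rp [ 3.142 -0.   ] F [  4.4  -0.7 -10.5] w 25.5
t 9.27 tcp [644.1 -62.6 216.3] G [-1.1  0.5] yaw 174.04 rp [ 3.142 -0.   ] F [  4.1  -1.4 -10.5] w 25.6
```

View pics/s11z.png

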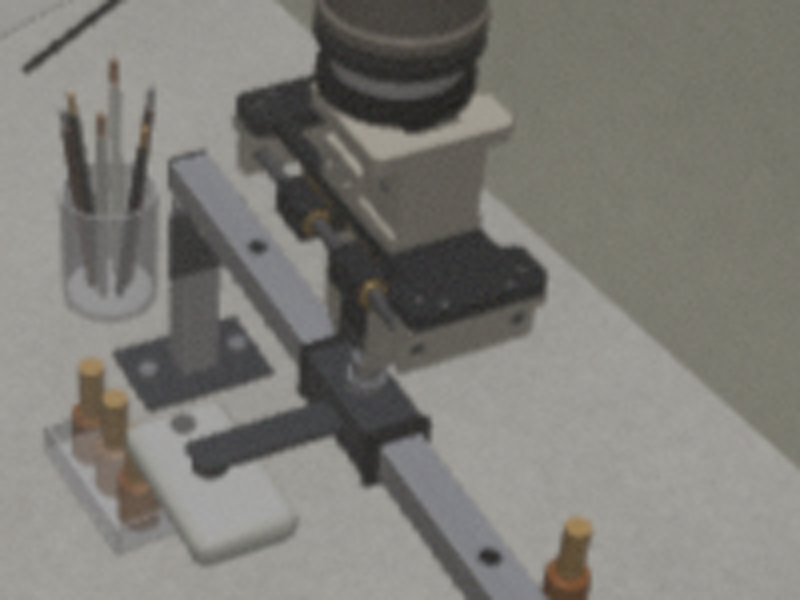

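Request:
play_rows --moves '[255,0,-2,0,0,255,0,-5,0,0,255,0,-10,0,0,255,0,-16,0,0,255,0,-22,0,0,255,0,-28,0,0,255,0,-34,0,0,255,0,-40,0,0]'

```text
time: 9.93
tool_pos: [640.0, -101.6, 216.4]
tcp_rot: [3.14, -0.0, 3.038]
contact_force: [4.8, 2.1, -11.6]
grip_width: 25.4
```

```bash
python3 -c "
from h import *
st(); snap('side','s12.png');st()
im=cv2.imread('pics/s12.png')[150:300,280:480]; cv2.imwrite('pics/s12z.png',cv2.resize(im,(800,600),interpolation=cv2.INTER_CUBIC))"
```

```text
t 9.93 tcp [ 640.  -101.6  216.4] G [ -1.1 -38.7] yaw 174.08 rp [ 3.14 -0.  ] F [  4.8   2.1 -11.6] w 25.4
t 9.98 tcp [ 639.9 -102.9  216.4] G [ -1.1 -40. ] yaw 174.03 rp [ 3.141 -0.   ] F [  4.2   1.2 -10.8] w 25.5
```

View pics/s12z.png

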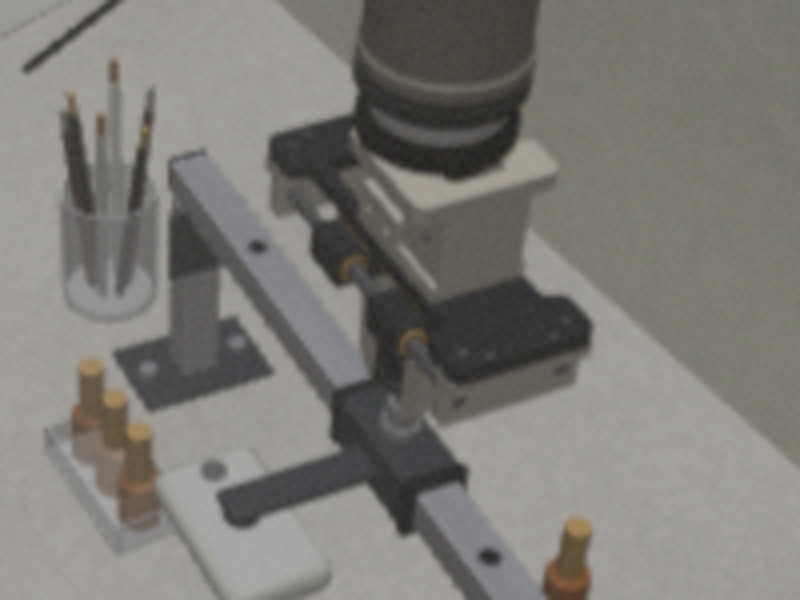

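Request:
play_rows --moves '[255,0,-6,0,0,255,0,-12,0,0,255,0,-18,0,0,255,0,-24,0,0,255,0,-30,0,0,255,0,-36,0,0,255,0,-42,0,0,255,0,-48,0,0]'

```text
time: 10.65
tool_pos: [635.0, -149.2, 216.4]
tcp_rot: [3.14, -0.001, 3.038]
contact_force: [4.9, 2.4, -10.1]
grip_width: 25.4
```

Request:
play_rows --moves '[255,0,-6,0,0,255,0,-12,0,0,255,0,-18,0,0,255,0,-24,0,0,255,0,-30,0,0,255,0,-35,0,0,255,0,-39,0,0,255,0,-42,0,0]'

```text
time: 11.32
tool_pos: [630.5, -192.5, 216.6]
tcp_rot: [3.141, -0.0, 3.037]
contact_force: [3.1, 2.1, -10.3]
grip_width: 25.6
```

```bash
python3 -c "
from h import *
st(); snap('side','s13.png');snap('top','t13.png');st()
im=cv2.imread('pics/s13.png')[180:330,320:520]; cv2.imwrite('pics/s13z.png',cv2.resize(im,(800,600),interpolation=cv2.INTER_CUBIC))
im=cv2.imread('pics/t13.png')[165:325,230:480]; cv2.imwrite('pics/t13z.png',cv2.resize(im,(800,512),interpolation=cv2.INTER_CUBIC))"
```

```text
t 11.32 tcp [ 630.5 -192.5  216.6] G [  -1.2 -130.1] yaw 174.02 rp [ 3.141 -0.   ] F [  3.1   2.1 -10.3] w 25.6
t 11.42 tcp [ 630.4 -192.9  216.6] G [  -1.2 -130.5] yaw 174.0 rp [-3.141 -0.   ] F [ 1.7 -1.4 -9.7] w 25.3
```

View pics/s13z.png

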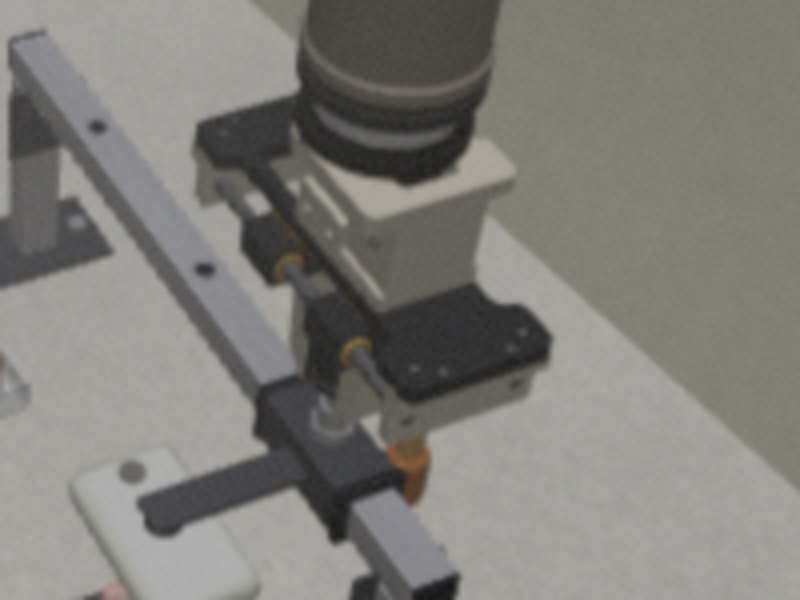

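View pics/t13z.png

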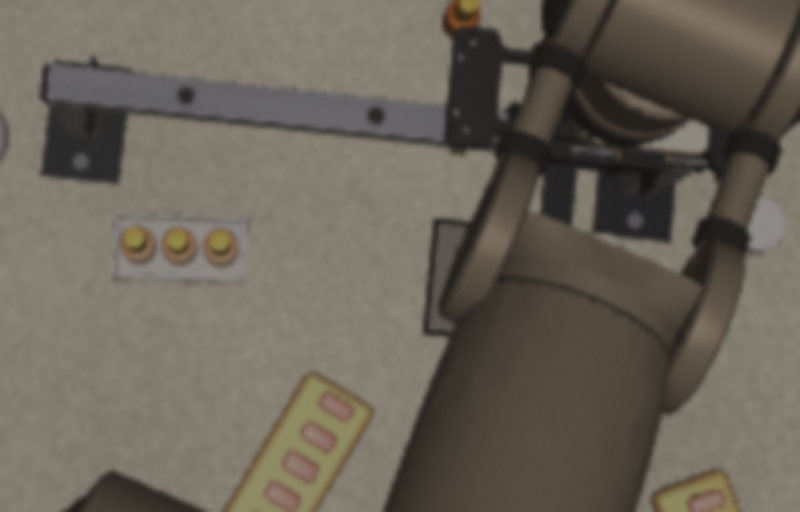

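Request:
play_rows --moves '[255,0,0,2,0,255,0,0,4,0,255,0,0,5,0,255,0,0,6,0,255,0,0,6,0]'

```text
time: 11.83
tool_pos: [630.5, -192.1, 210.7]
tcp_rot: [-3.141, -0.0, 3.038]
contact_force: [0.6, -2.5, -8.2]
grip_width: 25.1
```

Request:
play_rows --moves '[255,0,0,2,0,255,0,0,4,0,255,0,0,5,0,255,0,0,6,0,255,0,0,7,0,255,0,0,7,0]'

```text
time: 12.33
tool_pos: [630.6, -191.9, 204.2]
tcp_rot: [-3.141, 0.0, 3.038]
contact_force: [-0.2, -2.2, -3.4]
grip_width: 25.0
```

```bash
python3 -c "
from h import *
st(); o,c=snap('side','s14.png');snap('top','t14.png');o,w=snap('wrist','w14.png');st()
im=cv2.imread('pics/s14.png')[180:330,320:520]; cv2.imwrite('pics/s14z.png',cv2.resize(im,(800,600),interpolation=cv2.INTER_CUBIC))
st()
for p in [(-60,-180,117)]:pass
for X,Y in [(-120,-80),(-120,-180),(-60,-80)]:
  q=proj(c,np.r_[G2W(X,Y),139]); print((q-[320,180])*4)
"
```

```text
t 12.33 tcp [ 630.6 -191.9  204.2] G [  -1.1 -129.5] yaw 174.05 rp [-3.141  0.   ] F [-0.2 -2.2 -3.4] w 25.0
t 12.48 tcp [ 630.7 -191.9  204.1] G [  -1.1 -129.5] yaw 174.05 rp [-3.141  0.   ] F [-1.1 -2.1 -2.7] w 25.1
t 12.48 tcp [ 630.7 -191.9  204.1] G [  -1.1 -129.5] yaw 174.05 rp [-3.141  0.   ] F [-1.1 -2.1 -2.7] w 25.1
[ 60.63686465 471.11612309]
[152.70430642 620.83061554]
[167.96218648 434.96734124]
```

View pics/s14z.png

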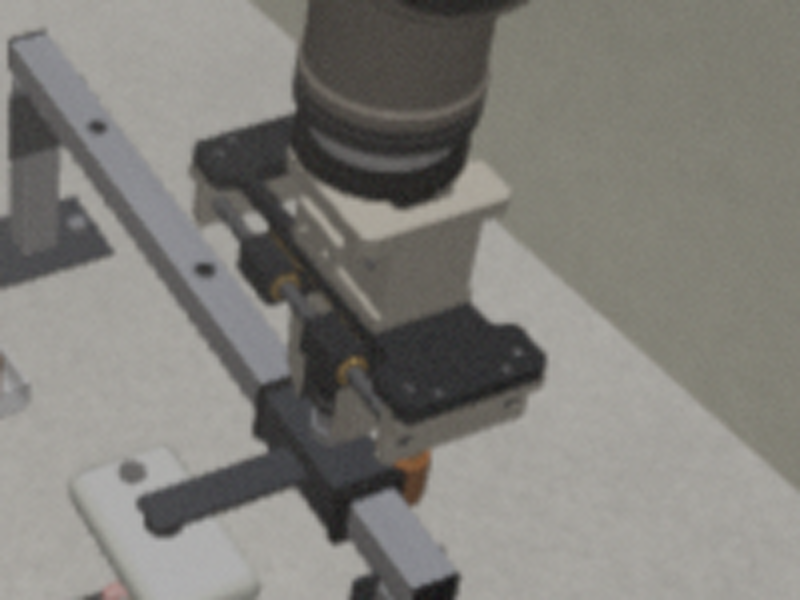

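View pics/w14.png

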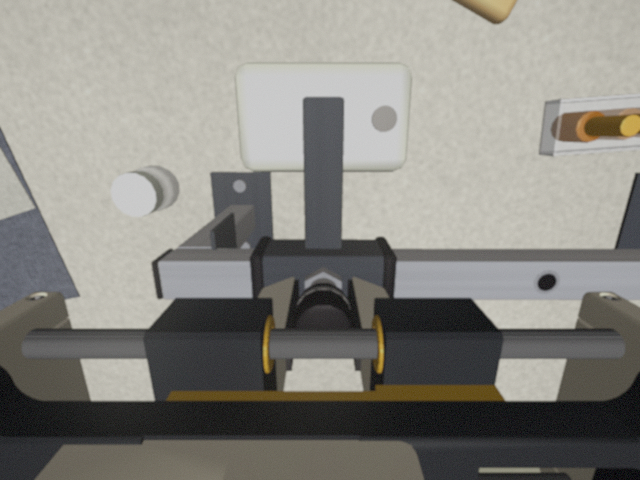

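Request:
play_rows --moves '[255,0,0,0.7,0,255,0,0,1.2,0,255,0,0,1.2,0,255,0,0,1.2,0]'

```text
time: 12.82
tool_pos: [630.8, -191.9, 204.1]
tcp_rot: [-3.141, 0.002, 3.038]
contact_force: [-4.5, -1.2, 5.2]
grip_width: 25.4
```

```bash
python3 -c "
from h import *
st()
"
```

```text
t 12.82 tcp [ 630.8 -191.9  204.1] G [  -0.9 -129.5] yaw 174.05 rp [-3.141e+00  2.000e-03] F [-4.5 -1.2  5.2] w 25.4
```

```bash
python3 -c "
from h import *
o,c=snap('side','s15.png')
im=cv2.imread('pics/s15.png')[230:430,270:470].copy()
for X,Y in [(-112.5,-180),(-112.5,-80),(-67.5,-180)]:
  q=(proj(c,np.r_[G2W(X,Y),15])-[270,230]); cv2.circle(im,(int(q[0]),int(q[1])),1,(0,0,255),-1)
cv2.imwrite('pics/s15z.png',cv2.resize(im,(600,600),interpolation=cv2.INTER_CUBIC))"
```

```text
(no output)
```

View pics/s15z.png

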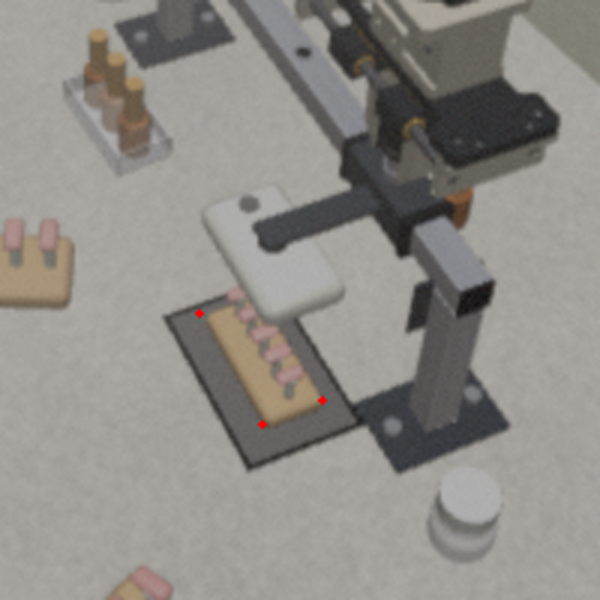

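The lamp is over the mat, the holder is centred and square to within a few mm, and the bystanders haven't moved. Handing in.

```bash
python3 -c "
from h import *
print(bot.close_job()); st()"
```

```text
the job is handed in; nothing more can be done
None
the job is handed in; nothing more can be done
```

I finished all the steps and handed the job in at about 13 s on the robot's clock; it reports no verdict, so the checks below are my own.

- **Holder:** I pushed the smallest holder along the desk with two fingertips. It lies on the middle of the mat, square and a few mm from centre in the top and side images. It was never lifted.
- **Lamp:** I gripped the knob, lifted it about 12 mm (10 N spring pull) and slid the lamp 130 mm to the hole beside the mat. The grasp reads 129.5 mm from the middle hole.
- **Pin:** It is home. The gripper came back to its starting height (204.1 mm) and stopped hard there under a 5 N push down.
- **Grip:** The knob is still held, with a 25.4 mm opening.
- **Bystanders:** The rack, jar and bottle look unmoved in the last pictures, and the pot was far from everything I moved.

**Disagreements:** The wrist camera put the tube holes about 3 mm nearer the robot than the top camera (knob about 5.5 mm). I split the difference for the grasp, and it didn't affect the result. In the last side view the holder's outline also sat a few mm off its predicted position, well inside the 20 mm limit.

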